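# Put up the walnut shelf over the saucers and stand the mug on it

### The arm

A 6-joint arm with a two-finger parallel gripper is mounted at the origin on the work surface. World frame = base frame: x ahead of the robot, y to its left, z up, the work surface at z = 0. Lengths are in m, angles in degrees, forces in N, time in s.
With the tool pointing down it reaches from about 0.325 to 0.775 m from the base axis. Payload 5.5 kg.
Tool frame: the origin (TCP) lies at the centre of the arm's flange, where the gripper is bolted on; the fingertips stand 182 mm ahead of it and the grasp point (between the pads) lies 163 mm ahead of it; z points along the fingers, y is the line along which they close (so a half turn about z gives the same grasp; the last joint's range is limited). The gripper opens to 88 mm and grips with 3 to 60 N. Pads are 20 mm wide; open, the fingers measure 115 mm over their backs; the gripper's body (75 mm by 178 mm) begins 61 mm behind the grasp point.
Start: joints at [-73.551, 5.22, 70.514, -0, 104.267, -3.249], TCP at [0.202, -0.565, 0.405] pointing down, gripper open.
Joint ranges: [-164.24, 164.24], [-49.07, 125.15], [9.68, 141.18], [-86.29, 266.29], [3.28, 154.24], [-151.56, 151.56]. Speed limits (degrees/s): [147.25, 147.25, 172.46, 180, 180, 180].

### API

Orientations are given as [roll, pitch, yaw] about the fixed x, y, z axes, in that order (R = Rz(yaw) Ry(pitch) Rx(roll)).
In Python, from station import r gives the robot as it stands. The module is installed in compiled form; this text tells all that it offers. Calls block until the motion is done:
- r.reach(position, orientation): joint-space move of the TCP to a pose.
- r.servo_line(position, rotation=None, speed=0.15): straight line of the TCP; rotation=None keeps the orientation; speed is the mean speed in m/s.
- r.move_joints(angles): joint-space move.
- r.let_go() and r.grab(squeeze=None): open the fingers fully, or close them until they stop; squeeze is the grip in N (None keeps the last).
- r.wait(seconds).
- r.inverse_kinematics(position, orientation): joint angles nearest the present ones, or None.
- r.sense(): the state.
- r.snapshot(name): name is "side" or "top"; returns a dict with "frame" (400x640x3 uint8, red, green, blue), "fx", "fy", "cx", "cy" (pixels), "R" (3x3) and "t" (3): a world point X has camera coordinates R X + t. Camera axes: x right, y down, z forward; pixel columns grow to the right and rows downward; lengths in m; the calibration is good to about 2 mm. A picture is of the moment at which its call begins. There is no depth.
A pose or a line that the arm cannot do raises r.IKError and nothing moves.
- r.hand_in(): hands the job in; it is judged then, once.
The state is a dict: "clock": time; "joints": joint angles; "joint_vel": joint speeds; "joint_torque": joint torques, N m; "tcp_pos": TCP position; "orientation": TCP orientation; "contact_force": force on the tool from outside, world axes, zero at the start; "torque": the same for the moment, N m; "opening": finger opening in m; "gripper_force": force on a finger pad.
Only numpy, scipy, OpenCV 4.12 (cv2) and the standard library are available. Lean on these libraries where they do the work, as an engineer would, in place of code of your own. Each camera call takes 0.05 s, during which the arm holds its last target. There are 200 camera calls.

### The job

Lay the long dark walnut board across the two black steel brackets, over the stack of saucers, so that it lies flat down between the lips of both. Then stand the white mug upright on the middle of the board. Set both down rather than dropping them, and leave the saucers, the blue mug and the short pale board where they are.

Things in the scene. Friction and masses are not known exactly. Their poses are not given: they have to be found in the camera images.
- board: long dark walnut board, 200 (x) by 60 (y) by 18 (z) mm, about 0.16 kg, lying flat on the counter left or right of the robot; origin at the centre of its underside, x along its length, z up
- bracket_a: left of two black steel saddle brackets fixed on the counter; origin at the centre of its 110 (x) by 28 (y) mm foot. The board lies along its y; bracket_b is 130 to 150 mm away along -y. Flat seat 90 mm above the counter, 28 mm deep (y), between lips 68 mm apart (x = -34 and +34 mm) that rise 16 mm above the seat; their upper half flares out to 41 mm from the centre
- bracket_b: the right-hand bracket, same shape and same axes as bracket_a, standing 130 to 150 mm from it along bracket_a's -y axis
- bracket_a_seat (a point): centre of the seat of bracket_a, on its upper surface, 90 mm above the counter; axes as bracket_a
- bracket_b_seat (a point): centre of the seat of bracket_b, on its upper surface, 90 mm above the counter; axes as bracket_b
- mug: white ceramic mug, 62 mm outside diameter (foot 48 mm, 59 mm from 10 mm height up), 85 mm tall, wall 4 mm, upright; origin at the centre of its underside, z up, handle towards its +y reaching 59 mm from the axis between heights 17 and 73 mm, about 0.22 kg; stands on the counter in front of the robot
- blue_mug: blue ceramic mug, 62 mm outside diameter (foot 48 mm, 59 mm from 10 mm height up), 85 mm tall, wall 4 mm, upright; origin at the centre of its underside, z up, handle towards its +y reaching 59 mm from the axis between heights 17 and 73 mm; a bystander of the same shape
- saucers: stack of three white saucers, 80 mm diameter, 29 mm high, standing between the brackets; origin at the centre of its underside; a bystander
- short_board: short pale board, 105 by 60 by 18 mm, lying flat, too short to span the brackets; origin at the centre of its underside; a bystander

How it is judged (in metres and radians):
On the way, in this order (a step that is already met when the one before it is completed fails the run):
1. the long walnut board lies flat on the seats of both brackets, between their lips, covering each seat over its full depth, and is let go (z of board in the frame of bracket_a_seat between -0.003 and 0.003 m and x of board in the frame of bracket_a_seat between -0.007 and 0.007 m and y of board in the frame of bracket_a_seat between -0.086 and -0.044 m and y of board in the frame of bracket_b_seat between 0.044 and 0.086 m and angle between board's own z axis and vertical below 0.03 rad and angle between the x axis of board and the y axis of bracket_a, either way round below 0.1 rad and contact force between board and bracket_a above 0.1 N and contact force between board and bracket_b above 0.1 N and contact force between the fingers and board below 0.1 N), for 0.3 s.
2. the white mug stands upright on the middle of the board and is let go (z of mug in the frame of board between 0.015 and 0.022 m and x of mug in the frame of board between -0.035 and 0.035 m and y of mug in the frame of board between -0.014 and 0.014 m and angle between mug's own z axis and vertical below 0.08 rad and contact force between mug and board above 0.5 N and contact force between the fingers and mug below 0.1 N), for 0.2 s.
At the end, for the whole second after the job is handed in: Board on both seats (within 3 mm of seat height, level to 0.03 rad), within 7 mm of mid-lips, its centre 44 to 86 mm from each bracket's centre. White mug upright on it (0.08 rad), within 14 mm of the board's centreline and 35 mm of its mid-length. Both released, at rest (all of step 1 and all of step 2 and linear speed of each of board, mug below 0.02 m/s); the robot touches nothing.
It fails at once if the saucers are pushed more than 15 mm (distance of saucers from where it was at the start of the episode above 0.015 m).
It fails at once if the blue mug or the short board is moved more than 20 mm (distance of any of blue_mug, short_board from where it was at the start of the episode above 0.02 m).
It fails at once if the white mug is tipped more than 0.8 rad (angle between mug's own z axis and vertical above 0.8 rad).
It fails at once if the mug is dropped: falling faster than 0.6 m/s out of the fingers (a fall of about 2 cm) (contact force between the fingers and mug below 0.05 N and linear speed of mug above 0.6 m/s).
It fails at once if the board is dropped: falling faster than 0.6 m/s out of the fingers (a fall of about 2 cm) (contact force between the fingers and board below 0.05 N and linear speed of board above 0.6 m/s).
It also fails if it takes over 48 s, if anything falls off the work surface, if the arm or the gripper's body presses on something with over 40 N, if the wrist force passes 120 N, or if a joint passes its speed limit or range.

## Working session

There is one attempt and no reset: what is moved stays moved. The work goes in short steps, each a Python script; the robot and the scene stay as the last script left them, time stands still between calls to the robot, and variables do not carry over. Pictures are saved under pics/ and viewed, at most 10 in all, crops included, and the job is handed in when it is done.

```bash
mkdir -p pics; python3 - <<'E'
from station import r
import cv2,pickle
d={}
for n in("top","side"):
    s=r.snapshot(n);d[n]=s;cv2.imwrite(f"pics/{n}0.png",s["frame"][:,:,::-1])
    print(n,s["fx"],s["cx"],s["cy"],s["R"],s["t"])
pickle.dump(d,open("s0.pkl","wb"))
s=r.sense();print(s)
E
```

```text
top 405.9715486686924 315.1226070069452 199.76643612748603 [[ 0.02795235 -0.99936788 -0.02196584]
 [-0.98656737 -0.02404293 -0.16157588]
 [ 0.16094562  0.02618721 -0.9866158 ]] [0.00404263 0.56830809 0.78388511]
side 445.07697507824577 326.980801393921 203.4686268539226 [[-0.84490611 -0.53490868  0.00252386]
 [-0.31037144  0.48638833 -0.81675943]
 [ 0.43566413 -0.69086837 -0.57697285]] [0.49558518 0.24423029 0.90119498]
{'clock': 0.1, 'joints': array([-7.35514831e+01,  5.25843599e+00,  7.05747723e+01, -2.08296469e-04,
        1.04269079e+02, -3.24951354e+00]), 'joint_vel': array([-0.06684827, -0.1113114 , -0.16432109, -0.0116283 ,  0.04925445,
        0.05533983]), 'joint_torque': array([ 2.99999861e-03, -4.47857165e+01, -4.07569778e+01,  7.01172673e-02,
        2.85375846e-02, -1.05350059e-04]), 'tcp_pos': array([ 0.20223961, -0.56493509,  0.40362548]), 'orientation': array([-1.79897865e+02, -5.59647029e-03,  1.96979743e+01]), 'contact_force': array([ 0.46426469, -0.67807252,  0.1317033 ]), 'torque': array([ 0.01986809, -0.01059133,  0.00353413]), 'gripper_force': 0.0, 'opening': 0.08780422333072795}
```

View pics/top0.png

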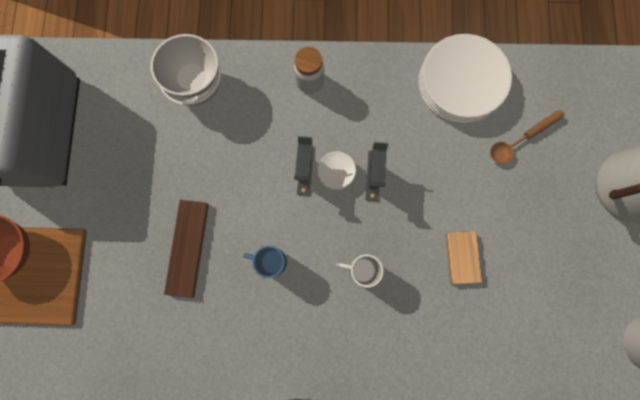

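View pics/side0.png

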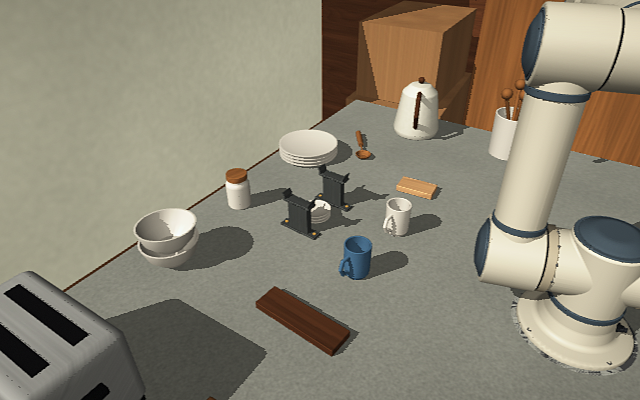

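Top view: walnut board about (186,249), brackets (304,165) and (376,168), saucers (337,170), blue mug (269,261), white mug (366,270), short board (464,258). Next: enlarged crops to pick out the edges.

```bash
python3 - <<'E'
import cv2,pickle
d=pickle.load(open("s0.pkl","rb"))
f=d["top"]["frame"][:,:,::-1]
a=cv2.resize(f[125:210,285:400],None,fx=6.9,fy=6.9,interpolation=cv2.INTER_CUBIC)
cv2.imwrite("pics/c1.png",a)
b=cv2.resize(f[190:310,155:255],(400,480),interpolation=cv2.INTER_CUBIC)
c=cv2.resize(f[230:310,330:396],(396,480),interpolation=cv2.INTER_CUBIC)
cv2.imwrite("pics/c2.png",cv2.hconcat([b,c]))
f=d["side"]["frame"][:,:,::-1]
cv2.imwrite("pics/c3.png",cv2.resize(f[160:245,275:385],None,fx=7,fy=7,interpolation=cv2.INTER_CUBIC))
E
```

```text
(no output)
```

View pics/c1.png

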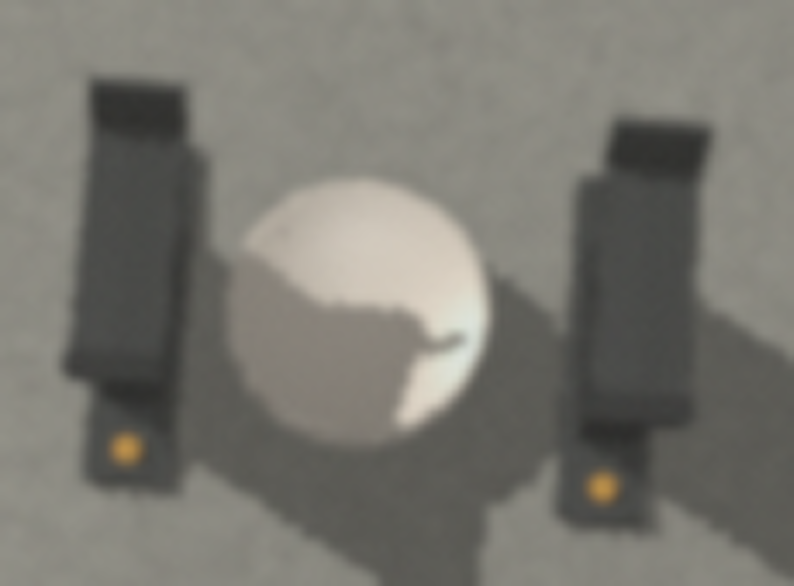

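View pics/c2.png

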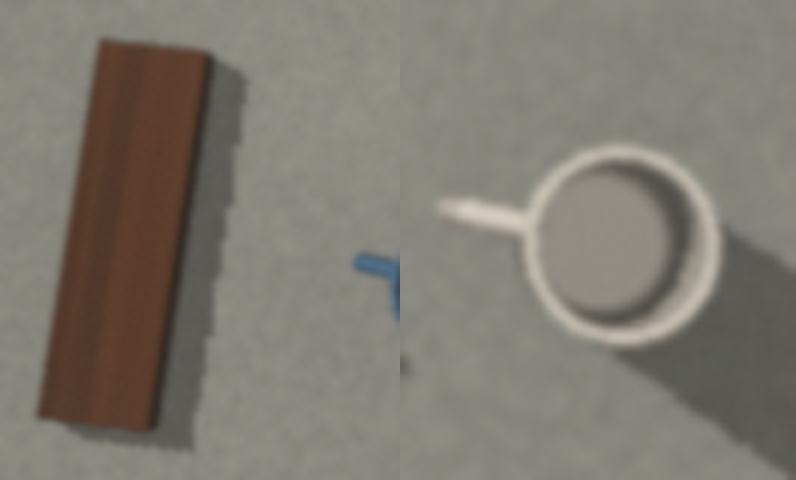

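View pics/c3.png

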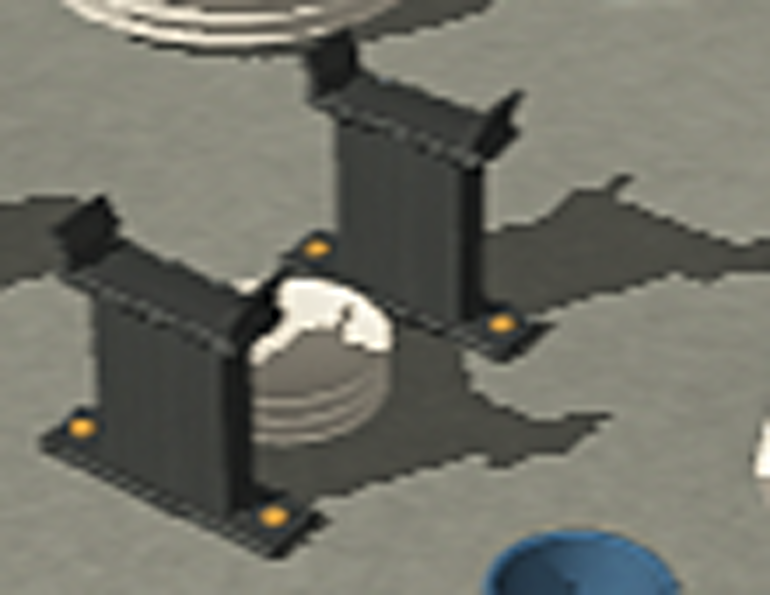

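c1 (×6.9, offset 285,125): lip-top corners of bracket A (92,80),(187,87),(160,385),(64,372), and of B (612,120),(712,127),(692,425),(584,415). c2: board corners (101,40),(208,53),(152,430),(38,418) at ×4. White mug rim is centred at (222,245) at ×6, with its handle to the left. c3 shows the foot bolts, which serve as a cross-check.

```bash
cat > h.py <<'E'
import numpy as np, cv2
from station import r
def ray(s,uv,z):
    uv=np.atleast_2d(uv).astype(float); R=np.array(s["R"]);t=np.array(s["t"]);c=-R.T@t
    d=np.c_[(uv[:,0]-s["cx"])/s["fx"],(uv[:,1]-s["cy"])/s["fy"],np.ones(len(uv))]@R
    return (c+d*((z-c[2])/d[:,2])[:,None])[:,:2]
def crop(p,k,o): return (np.array(p,float)+.5)/k-.5+np.array(o)
def ang(v): return np.degrees(np.arctan2(v[1],v[0]))
E
python3 - <<'E'
import pickle
from h import *
d=pickle.load(open("s0.pkl","rb"));T=d["top"];S=d["side"]
f=lambda p:crop(p,6.9,(285,125))
g=lambda p:crop(p,7,(275,160))
for n,c in dict(A=[(92,80),(187,87),(160,385),(64,372)],B=[(612,120),(712,127),(692,425),(584,415)]).items():
    P=ray(T,f(c),.106);print(n,P.mean(0).round(4),"xdir",ang(P[0]+P[1]-P[2]-P[3]),np.linalg.norm(P[0]+P[1]-P[2]-P[3])/2,np.linalg.norm(P[0]+P[3]-P[1]-P[2])/2)
print("bolts top",ray(T,f([(126,449),(602,487)]),.008),"side",ray(S,g([(274,516),(82,427),(501,324),(316,249)]),.008))
P=ray(T,crop([(101,40),(208,53),(152,430),(38,418)],4,(155,190)),.018)
print("board",P.mean(0),cv2.minAreaRect((P*1000).astype(np.float32)),ang(P[0]+P[1]-P[2]-P[3]))
m=ray(T,crop([(222,245),(40,208)],6,(330,230)),.085);h=ray(T,crop([(40,208)],6,(330,230)),.07)
print("mug",m[0],"handle",h,ang(h[0]-m[0]))
# side checks by mask
F=S["frame"].astype(int)
m=((F[:,:,0]-F[:,:,2]>18)&(F[:,:,0]<150)).astype(np.uint8);m[:280]=0;m[:,:250]=0;m[:,360:]=0
m[360:]=0
n,l,st,ce=cv2.connectedComponentsWithStats(m);i=1+st[1:,4].argmax()
c=max(cv2.findContours((l==i).astype(np.uint8),0,1)[0],key=cv2.contourArea);print("side board hull",st[i],ray(S,[(st[i][0]+st[i][2]/2,st[i][1]+st[i][3]/2-3)],.018))
# blue mug rim top
F=T["frame"].astype(int);m=((F[:,:,2]-F[:,:,0]>25)).astype(np.uint8);m[:230]=0;m[300:]=0
ys,xs=np.nonzero(m);print("blue",xs.min(),xs.max(),ys.min(),ys.max(),ray(T,[(269.5,261.5),(244,256)],.085))
E
```

```text
A [0.6396 0.0434] xdir -3.295577279500473 0.08529612268416054 0.0269164031230429
B [ 0.6311 -0.1027] xdir -4.32450138083499 0.08509519428815411 0.028842137960938898
bolts top [[ 0.59565477  0.0469761 ]
 [ 0.58719502 -0.10098422]] side [[ 0.59659022  0.04683063]
 [ 0.68653671  0.0415862 ]
 [ 0.58773803 -0.10017115]
 [ 0.67748892 -0.10500478]]
board [0.46484735 0.28682485] ((464.838623046875, 286.4718322753906), (59.52646255493164, 197.8629913330078), 85.23861694335938) -4.556493908282305
mug [ 0.42887606 -0.08309722] handle [[ 0.43886862 -0.02608487]] 80.0587372042526
side board hull [ 255  286   95   71 2794] [[0.45894746 0.29299344]]
blue 244 284 246 277 [[0.44041915 0.10148263]
 [0.44945351 0.15083683]]
```

```bash
python3 - <<'E'
from h import *
import pickle
def st(n):
    s=r.sense();print(n,s["clock"],s["tcp_pos"].round(4),s["orientation"].round(2),"op",round(s["opening"],4),"gf",round(s["gripper_force"],1),"F",s["contact_force"].round(1))
x,y=.4648,.2868
r.reach([x,y,.33],[180,0,175.4]);st("above")
r.servo_line([x,y,.187]);r.wait(.2);st("down")
r.grab(25);st("grab")
r.servo_line([x,y,.38]);st("up")
r.reach([.6362,-.0294,.36],[180,0,86.6]);r.wait(.3);st("over")
s={n:r.snapshot(n) for n in("top","side")};pickle.dump(s,open("s1.pkl","wb"))
cv2.imwrite("pics/o1.png",cv2.hconcat([cv2.resize(s[n]["frame"][y0:y0+200,x0:x0+200,::-1],(400,400)) for n,x0,y0 in(("top",240,80),("side",230,80))]))
E
```

```text
above 3.2333 [0.4652 0.2862 0.3301] [-1.7999e+02  1.0000e-02  1.7533e+02] op 0.0877 gf 0.0 F [-0.4  0.1  0.6]
down 4.5333 [0.4651 0.287  0.1881] [1.7994e+02 9.0000e-02 1.7540e+02] op 0.0877 gf 0.0 F [ 0.5  0.7 -0.6]
grab 5.0833 [0.4648 0.2869 0.1871] [179.98   0.   175.4 ] op 0.0596 gf 25.0 F [-0.4  0.4 -0.2]
up 6.5167 [0.4648 0.2868 0.3786] [-1.7993e+02 -1.1000e-01  1.7540e+02] op 0.06 gf 25.0 F [ 0.2  0.6 -2.3]
over 8.1667 [ 0.6361 -0.0285  0.3602] [179.98  -0.    86.69] op 0.0596 gf 25.0 F [ 0.5 -0.3 -3.1]
```

View pics/o1.png

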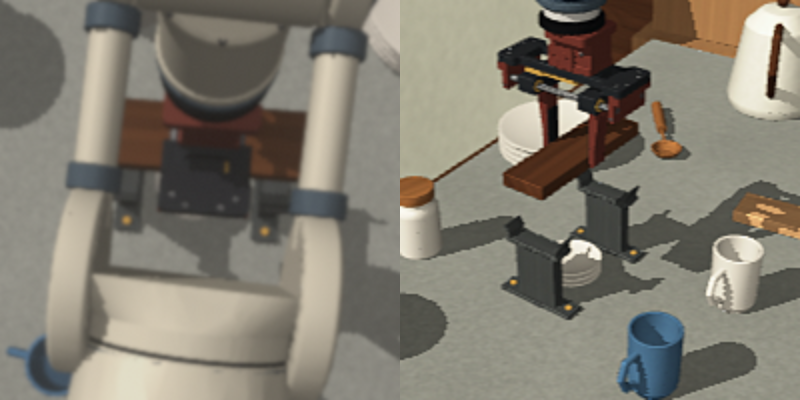

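The board is held level over both brackets (side view, left end near (530,180), right end near (630,135)). Now lowering it with a force check.

```bash
python3 - <<'E'
from h import *
def st(n):
    s=r.sense();print(n,round(s["clock"],2),s["tcp_pos"].round(4),s["orientation"].round(2),"F",s["contact_force"].round(1),s["torque"].round(2));return s
x,y=.6362,-.0294
r.servo_line([x,y,.300]);f0=st("300")["contact_force"][2]
for z in(.292,.287,.283,.281,.2795,.278,.277,.276,.275):
    r.servo_line([x,y,z],speed=.04);r.wait(.1);s=st(z)
    if s["contact_force"][2]-f0>6: break
E
```

```text
300 8.82 [ 0.6362 -0.0294  0.3003] [-180.    -0.    86.6] F [ 0.4  0.8 -1.5] [ 0.02 -0.05 -0.03]
0.292 9.27 [ 0.6362 -0.0294  0.2924] [179.97   0.    86.6 ] F [-0.5  0.2 -1.9] [ 0.05 -0.1   0.04]
0.287 9.64 [ 0.6362 -0.0294  0.2868] [-179.98   -0.     86.6 ] F [-0.6  1.4 -2.4] [-0.   -0.09 -0.1 ]
0.283 9.99 [ 0.6362 -0.0294  0.2829] [-179.99   -0.     86.6 ] F [ 0.8 -0.  -2.1] [-0.05 -0.11  0.01]
0.281 10.34 [ 0.6362 -0.0294  0.281 ] [-180.    -0.    86.6] F [ 0.7 -0.3 -2.3] [-0.06 -0.09 -0.04]
0.2795 10.69 [ 0.6362 -0.0294  0.2795] [-179.99    0.     86.6 ] F [-0.8  0.4 -2. ] [-0.04 -0.07 -0.01]
0.278 11.04 [ 0.6362 -0.0294  0.278 ] [-179.99   -0.     86.6 ] F [-0.2 -0.9 -2.3] [-0.08 -0.05 -0.01]
0.277 11.39 [ 0.6362 -0.0294  0.2771] [179.99   0.    86.6 ] F [-0.3  0.3 -1.7] [-0.01 -0.1  -0.01]
0.276 11.74 [ 0.6361 -0.0294  0.2771] [1.7995e+02 1.0000e-02 8.6600e+01] F [-3.3  0.5  5.1] [-0.02  0.57  0.03]
```

```bash
python3 - <<'E'
from h import *
import pickle
x,y=.6362,-.0294
r.let_go();r.wait(.4)
r.servo_line([x,y,.38],speed=.2)
r.reach([.4289,-.0831,.36],[180,0,80]);r.wait(.1)
print(r.sense()["clock"],r.sense()["tcp_pos"])
s={n:r.snapshot(n) for n in("top","side")};pickle.dump(s,open("s2.pkl","wb"))
cv2.imwrite("pics/o2.png",cv2.hconcat([cv2.resize(s[n]["frame"][y0:y0+100,x0:x0+100,::-1],(400,400),interpolation=cv2.INTER_CUBIC) for n,x0,y0 in(("top",285,110),("side",270,150))]))
E
```

```text
14.4083 [ 0.4298376  -0.08298143  0.35978878]
```

View pics/o2.png

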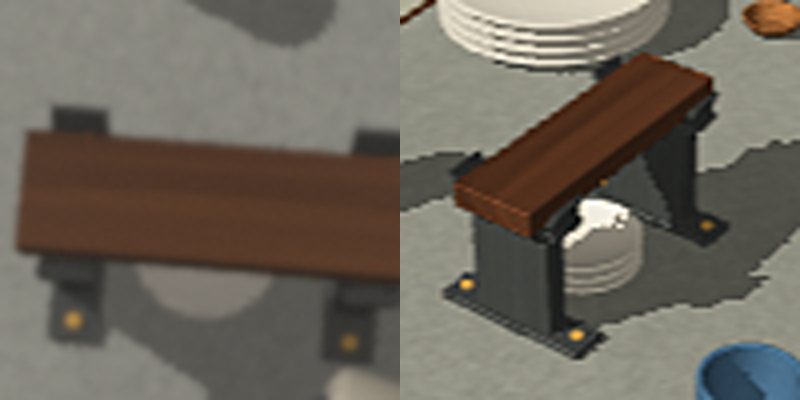

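The board lies flat between the lips of both brackets (side view, top face from (460,190) to (710,80)), and the saucers are untouched. On to the mug.

```bash
python3 - <<'E'
from h import *
import pickle
def st(n):
    s=r.sense();print(n,round(s["clock"],2),s["tcp_pos"].round(4),s["orientation"].round(2),"op",round(s["opening"],4),"F",s["contact_force"].round(1),s["torque"].round(2));return s
s2=pickle.load(open("s2.pkl","rb"));e=ray(s2["top"],crop([(22,190)],4,(285,110)),.108)[0]
a=np.radians(86.6);print("board centre",e-.1*np.array([np.cos(a),np.sin(a)]))
m=[.4289,-.0831]
r.servo_line([*m,.213]);r.wait(.1);st("down")
r.grab(20);st("grab")
r.servo_line([*m,.40]);st("up")
x,y=.6362,-.0294
r.reach([x,y,.40],[180,0,80]);r.wait(.2);st("over")
r.servo_line([x,y,.335]);r.wait(.2);f0=st("335")["contact_force"][2]
for z in(.328,.325,.323,.322,.321,.320,.319):
    r.servo_line([x,y,z],speed=.04);r.wait(.1);s=st(z)
    if s["contact_force"][2]-f0>2.5: break
E
```

```text
board centre [ 0.63404358 -0.03206404]
down 15.74 [ 0.4293 -0.0832  0.2142] [1.7987e+02 1.0000e-02 8.0000e+01] op 0.0877 F [ 0.3 -0.2 -0.2] [ 0.01 -0.06 -0.04]
grab 16.29 [ 0.429  -0.0831  0.2131] [179.98  -0.    80.  ] op 0.0601 F [ 0.4 -0.1  0.7] [-0.05 -0.14  0.01]
up 17.69 [ 0.4289 -0.0831  0.3988] [-1.7989e+02 -1.0000e-02  8.0000e+01] op 0.0602 F [ 0.7  0.4 -3.3] [-0.04 -0.08 -0.01]
over 18.76 [ 0.6352 -0.03    0.4014] [179.89  -0.    79.94] op 0.06 F [-0.1 -0.8 -3.6] [-0.06 -0.05 -0.06]
335 19.54 [ 0.6364 -0.0294  0.3369] [ 1.7983e+02 -1.0000e-02  8.0000e+01] op 0.0599 F [-0.2  0.7 -2.4] [ 0.01 -0.08  0.  ]
0.328 19.97 [ 0.6362 -0.0294  0.3278] [-179.98    0.     80.  ] op 0.0602 F [ 0.7 -0.4 -3.3] [-0.04 -0.06 -0.02]
0.325 20.32 [ 0.6362 -0.0294  0.325 ] [-180.   -0.   80.] op 0.06 F [ 0.8 -0.4 -2.4] [-0.06 -0.02  0.02]
0.323 20.67 [ 0.6362 -0.0294  0.323 ] [-180.    0.   80.] op 0.0598 F [ 0.1  0.1 -2.3] [-0.09 -0.06 -0.03]
0.322 21.02 [ 0.6362 -0.0294  0.322 ] [180.   0.  80.] op 0.0599 F [-1.1 -0.3 -2. ] [ 0.01 -0.03 -0.01]
0.321 21.37 [ 0.6362 -0.0294  0.3212] [179.98  -0.    80.  ] op 0.06 F [-0.4 -0.4 -1.6] [-0.03 -0.14 -0.09]
0.32 21.72 [ 0.6362 -0.0294  0.3211] [179.92  -0.    80.  ] op 0.0597 F [-2.5  0.2  6.1] [-0.03  0.46  0.05]
```

```bash
python3 - <<'E'
from h import *
x,y=.6362,-.0294
r.let_go();r.wait(.3)
r.servo_line([x,y,.44],speed=.15)
r.reach([.202,-.565,.405],[180,0,20]);r.wait(.5)
print(r.sense()["clock"],r.sense()["tcp_pos"])
s={n:r.snapshot(n) for n in("top","side")}
cv2.imwrite("pics/o3.png",cv2.hconcat([cv2.resize(s[n]["frame"][y0:y0+150,x0:x0+150,::-1],(400,400),interpolation=cv2.INTER_CUBIC) for n,x0,y0 in(("top",245,100),("side",260,120))]))
E
```

```text
26.5417 [ 0.20206127 -0.56498627  0.40500366]
```

View pics/o3.png

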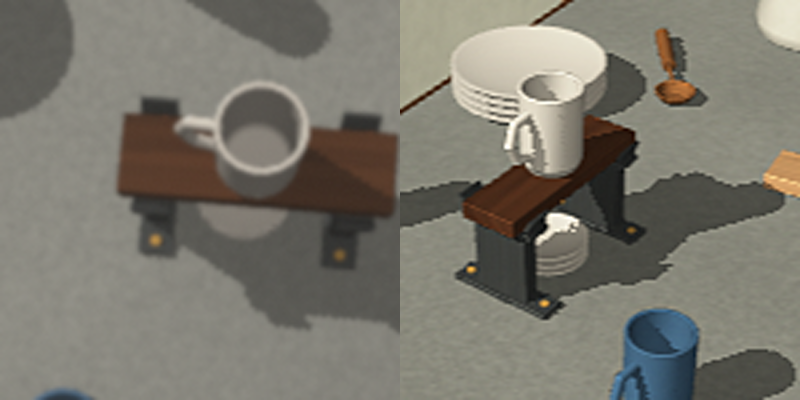

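The mug stands upright mid-board (rim about (262,130) in the top view), with the board still on both brackets and the bystanders undisturbed.

```bash
python3 -c "
from station import r
print(r.hand_in())"
```

```text
the job is handed in; nothing more can be done
None
```

The walnut board lies flat across both brackets with the white mug upright on its middle; I handed the job in at about 27 s on the clock, and the judge returned no verdict.

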